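# Unpin and open the model case

## Task

The wooden model case on the bench is held shut by a long steel pin through the staple at its front. Pull the pin out sideways by its black knob and lay it down inside the flat metal tray, without throwing or dropping it from a height; then lift the lid by its front lip and swing it back past upright as far as it goes, so that it stays open. Leave everything else on the bench where it stands.

Things in the scene. Friction and masses are not known exactly. Their poses are not given: they have to be found in the camera images.
- case_box: Plywood case, fixed, 110 deep (x) x 150 wide (y) x 110 mm high, walls 8 mm. Origin: centre of its underside; x points from front to rear, y to the left seen from the front, z up. A 10 mm lid lies on it (lid top at z 120 mm) and projects 36 mm past the front wall as a lip over the full width; the space under the lip is free but for a 34 mm deep, 30 mm wide bracket at its middle.
- pin: Loose retaining pin, 90 g, 160 mm long: steel shank of 8 mm diameter, round black knob of 22 mm diameter, 40 mm long. Origin: knob centre; the shank runs along its -y, 20 to 140 mm from there. At the start it lies on the lip along the case's y, axis at z 124 mm, knob clear of the case's left side, about 108 mm from its middle, free space under it. It slides out along the case's +y without a catch.
- pin_tip (a point): Far, plain end of the pin's shank, 140 mm from the knob's centre; at the start about 32 mm to the right of the staple's middle, so some 50 mm of travel frees the pin.
- lid (a joint): Angle of the lid about its hinge, which runs along the case's y through the rear top edge of the walls: 0 shut, grows as the front rises, pi/2 upright, stop at 1.85 rad. The hinge is stiff, so that the lid stays at whatever angle it is left; about 2 to 3 N at the lip move it.
- lip_edge (a point): Lower front edge of the lid's lip, at the middle of its width: 146 mm from the hinge line; moves with the lid. The lip has a 36 mm wide notch there for the staple; it can be lifted from below left or right of it, 20 to 75 mm from the middle.
- staple (a point): Middle of the steel staple's tunnel, on the pin's axis, 77 mm in front of the case's origin, at z 124 mm. The staple belongs to the case: 30 mm long along the case's y, 11 mm wide inside, 19 mm outside, top at z 134 mm. With the pin in it the lid cannot rise.
- hinge_line (a point): Point on the hinge line at the middle of the case: 55 mm behind the case's origin, 110 mm above the bench.
- tray: Flat aluminium tray, fixed, 140 (x) x 220 (y) x 18 mm high outside, walls 4 mm, inner floor 4 mm above the bench. Origin: centre of its underside. It stands to the left or the right of the case.
- bowl_big: Large dark rubber mixing bowl, 120 mm across, 78 mm high; on the side of the case where the tray is not. Origin: centre of its underside. Leave it alone.
- bowl_small: Smaller dark rubber bowl, 104 mm across, 65 mm high, behind the case on the right. It is fixed in place.
- ring: Pale grey casting ring (cup), 62 mm across, 60 mm high, behind on the left. It is fixed in place.
- pad: White mixing pad, 100 x 76 x 12 mm, in front of the case. Leave it alone.
- spatula: Plaster spatula with a wooden handle, 200 x 20 x 13 mm, in front of the case. Leave it alone.

How it is judged:
By the outcome, as a careful person would: the job done as asked, in the order asked, and still so for the second after the job is handed in, with the robot touching nothing.
It also fails if it takes over 67 s, if anything falls off the work surface, if the arm or the gripper's body presses on something with over 40 N, if the wrist force passes 120 N, or if a joint passes its speed limit or range.

## Robot

A 7-joint arm with a two-finger parallel gripper is mounted at the origin on a cart in front of the work surface, level with it; the furniture and walls round the work are solid. World frame = base frame: x ahead of the robot, y to its left, z up, the work surface at z = 0. Lengths are in m, angles in degrees, forces in N, time in s.
With the tool pointing down it reaches from about 0.35 to 0.9 m from the base axis. Payload 19.9 kg.
Tool frame: the origin (TCP) lies on the centre line of the jaws, within the pads' length; the fingertips stand 19 mm ahead of it and the grasp point (between the pads) is the TCP; z points along the fingers, y is the line along which they close (so a half turn about z gives the same grasp; the last joint's range is limited). The gripper opens to 94 mm and grips with 3 to 60 N. Pads are 16 mm wide; open, the fingers measure 119 mm over their backs; the gripper's body (75 mm by 177 mm) begins 78 mm behind the grasp point.
Start: joints at [-67.638, 23.915, -0.59, 92.452, 0.269, 63.638, -3.037], TCP at [0.262, 0.568, 0.224] pointing down, gripper open.
Joint ranges: [-161.28, 161.28], [-22.2, 115.67], [-73.04, 71.86], [3.21, 147.25], [-68.34, 248.33], [10.77, 114.83], [-161.83, 161.83]. Speed limits (degrees/s): [108.29, 108.29, 136.94, 136.94, 172.46, 172.46, 172.46].

## Interface

Orientations are given as a 3x3 rotation matrix whose columns are the frame's x, y, z axes.
In Python, from bench import manip gives the robot as it stands.
- The arm moves only by the tool carry_out, never from a script. Its argument "commands" is a list of rows, each a list of 7 numbers: the shift along the tool's x, y, z in units of 40 mm (1.0 is 40 mm), then the turn, a rotation vector about the tool's x, y, z in units of 5 degrees (1.0 is 5 degrees), then the closure, from -1 (fully open) to 1 (shut). In form: [[dx, dy, dz, ax, ay, az, gripper], ...]. A call has 1 to 20 rows; each row shifts and turns the commanded pose from where the row before left it, along the tool's axes as they then stand; what a row does not reach is not made up. A row lasts 1/12 s, in which the tool goes at most 41.7 mm and 7.16 degrees, less where a joint would pass 70% of its speed; a pose out of reach is approached as far as the arm can. A call is refused whole if a number of a shift passes 1 or a number of a turn 1, either way. A call with a gripper value outside its range is refused whole. The fingers move at their own pace and stop on an object; "force" is the grip in N (left out, the last holds). Time passes only in rows, so rows that do not move let the fingers close. It gives the time, the measured TCP pose, the force, the opening and the grip force at its end, in the units of the state.
- manip.read_state(): the state, without advancing time (a new reading comes with each control period).
- manip.snapshot(name): name is "scene" or "side" or "wrist"; returns the picture (480x640x3 uint8, blue, green, red); there is no depth.
- manip.camera_params(name): a dict with "K" (3x3 intrinsics, pixels), "T" (4x4, takes a point from camera to world coordinates); the wrist camera has in their place "tool_from_camera" (4x4, takes a point from camera to tool coordinates, whose origin is the TCP and whose axes are the flange's). Camera axes: x right, y down, z forward; pixel columns grow to the right and rows downward; lengths in m; the calibration is good to about 2 mm. A picture is of the moment at which its call begins: read the wrist's pose just before it. camera_params takes no time and is no camera call.
- manip.finish_job(): hands the job in; it is judged then, once.
The state is a dict: "time": time; "joint_pos": joint angles; "joint_velocities": joint speeds; "tau": joint torques, N m; "eef_pos": TCP position; "tcp_rot": TCP orientation; "contact_force": force on the tool from outside, world axes, zero at the start; "torque": the same for the moment, N m; "finger_gap": finger opening in m; "gripper_force": force on a finger pad.
Only numpy, scipy, OpenCV 4.12 (cv2) and the standard library are available. Lean on these libraries where they do the work, as an engineer would, in place of code of your own. Each camera call takes 0.05 s, during which the arm holds its last target. There are 200 camera calls.

## Working session

There is one attempt and no reset: what is moved stays moved. The work goes in short steps, Python scripts to look and compute and a tool call to move; the robot and the scene stay as the last step left them, time stands still between calls to the robot, and variables do not carry over. Pictures are saved under pics/ and viewed, at most 10 in all, crops included, and the job is handed in when it is done.

Besides the shell and the picture viewer there is one more tool, called after ">>>" as name([rows], argument=value, ...), one row to a line, values as JSON. carry_out: Moves the arm, as the interface text tells. Its arguments: {"type":"object","properties":{"commands":{"type":"array","items":{"type":"array","items":{"type":"number"}}},"force":{"type":"number"}},"required":["commands"]}

```bash
mkdir -p pics
python3 - <<'E'
from bench import manip
import cv2, numpy as np
np.set_printoptions(precision=4,suppress=True)
for n in ("scene","side"):
    cv2.imwrite(f"pics/{n}0.png",manip.snapshot(n)); c=manip.camera_params(n); print(n,c["K"],c["T"])
print(manip.camera_params("wrist"))
s=manip.read_state(); print(s)
E
```

```text
scene [[601.8201   0.     315.8598]
 [  0.     601.8201 247.3654]
 [  0.       0.       1.    ]] [[ 0.8128 -0.3493  0.4662 -0.1405]
 [-0.5825 -0.4887  0.6495 -0.9275]
 [ 0.001  -0.7994 -0.6007  0.968 ]
 [ 0.      0.      0.      1.    ]]
side [[537.4648   0.     317.6732]
 [  0.     537.4648 243.8366]
 [  0.       0.       1.    ]] [[-0.814   0.3236 -0.4824  1.1192]
 [ 0.5808  0.4536 -0.6759  0.8239]
 [ 0.0001 -0.8304 -0.5572  0.7496]
 [ 0.      0.      0.      1.    ]]
{'K': array([[430.0181,   0.    , 321.2449],
       [  0.    , 430.0181, 241.0548],
       [  0.    ,   0.    ,   1.    ]]), 'tool_from_camera': array([[-0.0007, -0.9633, -0.2685,  0.078 ],
       [ 1.    , -0.0008,  0.0001, -0.0004],
       [-0.0003, -0.2685,  0.9633, -0.1586],
       [ 0.    ,  0.    ,  0.    ,  1.    ]])}
{'time': 0.1, 'joint_pos': array([-67.6379,  23.9442,  -0.5917,  92.4835,   0.2715,  63.638 ,
        -3.0373]), 'joint_velocities': array([ 0.0433, -0.1095,  0.0367,  0.0009,  0.029 , -0.087 , -0.0804]), 'tau': array([  0.0009, -85.2593,   0.6391, -42.6704,  -0.049 ,   0.0163,
         0.0001]), 'eef_pos': array([0.2614, 0.5673, 0.2239]), 'tcp_rot': array([[-0.9082,  0.4185, -0.0004],
       [ 0.4185,  0.9082, -0.0011],
       [-0.0001, -0.0011, -1.    ]]), 'contact_force': array([-0.564 , -0.2814, -0.034 ]), 'torque': array([-0.0356, -0.0032,  0.0423]), 'gripper_force': 0.0, 'finger_gap': 0.09427694069285839}
```

View pics/scene0.png

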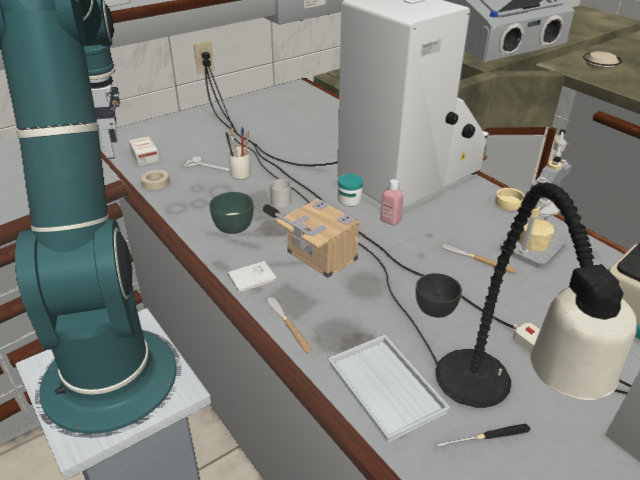

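View pics/side0.png

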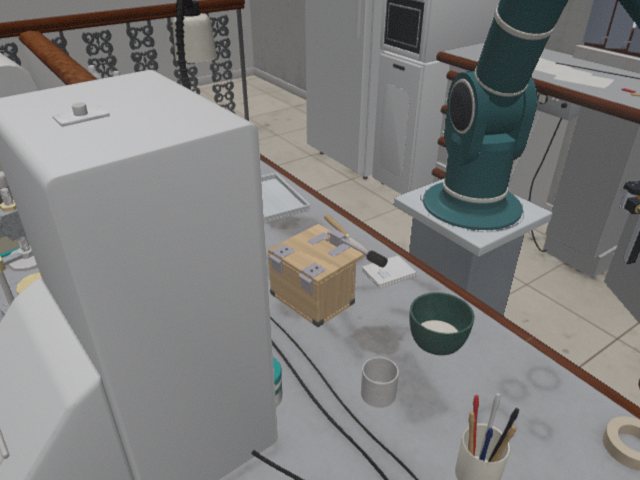

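The scene view shows the case near (322,238), the knob near (271,211), the tray near (388,385), and the green big bowl near (231,212), close to the knob. The side view shows the knob at (376,258). I'll enlarge both.

Run:
```python
import cv2, numpy as np
a=cv2.imread("pics/scene0.png")[190:290,200:370]; b=cv2.imread("pics/side0.png")[215:335,255:485]
f=lambda i,s:cv2.resize(i,None,fx=s,fy=s,interpolation=cv2.INTER_CUBIC)
cv2.imwrite("pics/c1.png",f(a,4.5)); cv2.imwrite("pics/c2.png",f(b,3.4))
```

```text
(no output)
```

View pics/c1.png

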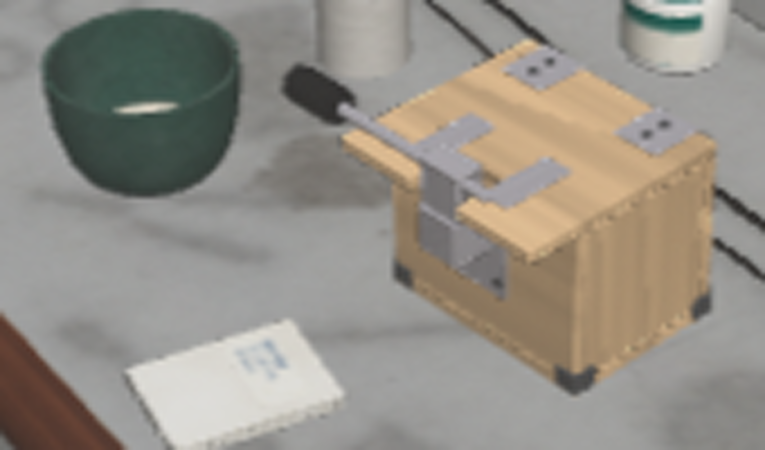

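View pics/c2.png

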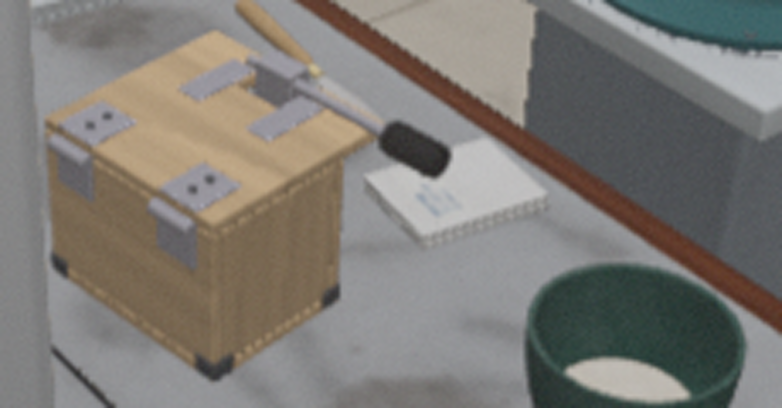

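```bash
cat > h.py <<'E'
from bench import manip
import numpy as np
from scipy.optimize import least_squares
np.set_printoptions(precision=4,suppress=True)
C={n:manip.camera_params(n) for n in("scene","side")}
def proj(n,P):
    T=C[n]["T"]; q=(np.asarray(P)-T[:3,3])@T[:3,:3]@C[n]["K"].T; return q[...,:2]/q[...,2:]
def onz(n,uv,z):
    T=C[n]["T"]; d=T[:3,:3]@np.linalg.solve(C[n]["K"],[*uv,1]); return T[:3,3]+d*(z-T[2,3])/d[2]
def tri(a,b): return least_squares(lambda P:np.r_[proj("scene",P)-a,proj("side",P)-b],[.5,.1,.1]).x
c1=lambda p:np.array(p)/4.5+[200,190]
c2=lambda p:np.array(p)/3.4+[255,215]
E
python3 - <<'E'
from h import *
L=np.array([[-.091,.075,.12],[-.091,-.075,.12],[.055,-.075,.12],[.055,.075,.12]])
A=c1([[343,135],[530,252],[715,140],[530,40]]); B=c2([[372,133],[217,32],[47,122],[212,222]])
for a,b in zip(A,B): print(onz("scene",a,.12),onz("side",b,.12),tri(a,b))
def W(v): c,s=np.cos(v[2]),np.sin(v[2]); return L@np.array([[c,-s,0],[s,c,0],[0,0,1]]).T+[v[0],v[1],0]
for y0 in(0,-.5,.5):
    r=least_squares(lambda v:np.r_[(proj("scene",W(v))-A).ravel(),(proj("side",W(v))-B).ravel()],[.6,.1,y0],x_scale=[.1,.1,1]); print(r.x,np.degrees(r.x[2]),r.cost,r.fun)
v=r.x;c,s=np.cos(v[2]),np.sin(v[2])
print("knob pred",v[0]-.077*c-.108*s,v[1]-.077*s+.108*c)
k=tri(c1([318,94]),c2([415,149]));print("knob",k, onz("scene",c1([318,94]),.124),onz("side",c2([415,149]),.124))
print("bowl",tri(c1([141,60]),c2([636,325])))
for p in([330,354],[381,337],[447,405],[392,436]): print(onz("scene",p,.018))
E
```

```text
[0.5033 0.1393 0.12  ] [0.5183 0.1464 0.12  ] [0.5105 0.1423 0.1149]
[ 0.5244 -0.0089  0.12  ] [ 0.5271 -0.0014  0.12  ] [ 0.5255 -0.0054  0.1174]
[0.6682 0.0155 0.12  ] [0.6713 0.0229 0.12  ] [0.6699 0.0189 0.1173]
[0.6452 0.1587 0.12  ] [0.6473 0.1615 0.12  ] [0.6463 0.1603 0.1188]
[0.6061 0.0818 0.1404] 8.043840050455763 18.59724392544271 [-0.1276 -1.0322 -0.1945 -1.0976  0.9687 -0.3419  0.3909 -1.4176  3.8761
 -2.75   -0.7586 -0.8114 -1.8015 -1.7481 -0.5104  1.127 ]
[0.6061 0.0818 0.1404] 8.043833897387257 18.597243925518537 [-0.1276 -1.0322 -0.1945 -1.0976  0.9687 -0.3419  0.3909 -1.4176  3.8761
 -2.75   -0.7586 -0.8114 -1.8015 -1.7481 -0.5104  1.127 ]
[0.6061 0.0818 0.1404] 8.043842459461779 18.59724392544834 [-0.1276 -1.0322 -0.1945 -1.0976  0.9687 -0.3419  0.3909 -1.4176  3.8761
 -2.75   -0.7586 -0.8114 -1.8015 -1.7481 -0.5103  1.127 ]
knob pred 0.5147652498081261 0.17800910361860203
knob [0.5114 0.1776 0.1235] [0.5109 0.1771 0.124 ] [0.512  0.1781 0.124 ]
bowl [0.4786 0.3308 0.0785]
[ 0.4013 -0.2247  0.018 ]
[ 0.5223 -0.2495  0.018 ]
[ 0.5067 -0.4647  0.018 ]
[ 0.3724 -0.4558  0.018 ]
```

>>> carry_out([
  [-0.75,-0.48,0,0,0,0,-1],
  [-0.75,-0.48,0,0,0,0,-1],
  [-0.75,-0.48,0,0,0,0,-1],
  [-0.75,-0.48,0,0,0,0,-1],
  [-0.75,-0.48,0,0,0,0,-1],
  [-0.75,-0.48,0,0,0,0,-1],
  [-0.75,-0.48,0,0,0,0,-1],
  [-0.75,-0.48,0,0,0,0,-1],
  [-0.75,-0.48,0,0,0,0,-1],
  [-0.75,-0.48,0,0,0,0,-1],
  [-0.75,-0.48,0,0,0,0,-1],
  [-0.75,-0.48,0,0,0,0,-1],
  [-0.75,-0.48,0,0,0,0,-1],
  [0,0,0,0,0,0.95,-1],
  [0,0,0,0,0,0.95,-1],
  [0,0,0,0,0,0.95,-1],
  [0,0,0,0,0,0.95,-1],
  [0,0,0,0,0,0.95,-1],
  [0,0,0,0,0,0.95,-1],
  [0,0,0,0,0,0.95,-1],
], force=35)

```text
time: 1.77
eef_pos: [0.5111, 0.1777, 0.2242]
tcp_rot: [[-0.527, 0.85, -0.0], [0.85, 0.527, -0.0], [0.0, -0.001, -1.0]]
contact_force: [-0.0, -0.1, 0.2]
finger_gap: 0.0937
gripper_force: 0.0
```

>>> carry_out([
  [0,0,0,0,0,0.95,-1],
  [0,0,0,0,0,0.95,-1],
  [0,0,0,0,0,0.95,-1],
  [0,0,0,0,0,0.95,-1],
  [0,0,0,0,0,0.95,-1],
  [0,0,0,0,0,0,-1],
  [0,0,0,0,0,0,-1],
])

```text
time: 2.35
eef_pos: [0.5112, 0.1778, 0.2243]
tcp_rot: [[-0.146, 0.989, -0.0], [0.989, 0.146, -0.0], [-0.0, -0.0, -1.0]]
contact_force: [0.3, -0.4, 0.0]
finger_gap: 0.094
gripper_force: 0.0
```

```bash
cat >> h.py <<'E'
from scipy.spatial.transform import Rotation as Ro
def to(p,R=None):
    s=manip.read_state(); r=s["tcp_rot"]; print("t",s["time"],"p",s["eef_pos"],"y",np.degrees(np.arctan2(r[1,1],r[0,1])),"z",r[:,2],"q",s["joint_pos"],"F",s["contact_force"],"gap",s["finger_gap"])
    print("shift units",r.T@(np.array(p)-s["eef_pos"])/.04)
    if R is not None: print("turn units",np.degrees(Ro.from_matrix(r.T@R).as_rotvec())/5)
def wpix(P,s):
    c=manip.camera_params("wrist"); M=np.eye(4); M[:3,:3]=s["tcp_rot"]; M[:3,3]=s["eef_pos"]; M=M@c["tool_from_camera"]
    q=(np.asarray(P)-M[:3,3])@M[:3,:3]@c["K"].T; return q[...,:2]/q[...,2:]
def wonz(uv,z,s):
    c=manip.camera_params("wrist"); M=np.eye(4); M[:3,:3]=s["tcp_rot"]; M[:3,3]=s["eef_pos"]; M=M@c["tool_from_camera"]
    d=M[:3,:3]@np.linalg.solve(c["K"],[*uv,1]); return M[:3,3]+d*(z-M[2,3])/d[2]
E
python3 - <<'E'
from h import *
import cv2,pickle
to([.5115,.1776,.133])
s=manip.read_state(); cv2.imwrite("pics/w1.png",manip.snapshot("wrist")); pickle.dump(s,open("w1.pkl","wb"))
E
```

```text
t 2.35 p [0.5112 0.1778 0.2243] y 8.420881699435958 z [-0.0003 -0.0003 -1.    ] q [-40.0861  15.995   21.1203 105.0793  -6.5615  60.1352  -8.0139] F [ 0.276  -0.4085  0.0061] gap 0.09403080147426893
shift units [-0.0059  0.0085  2.282 ]
```

View pics/w1.png

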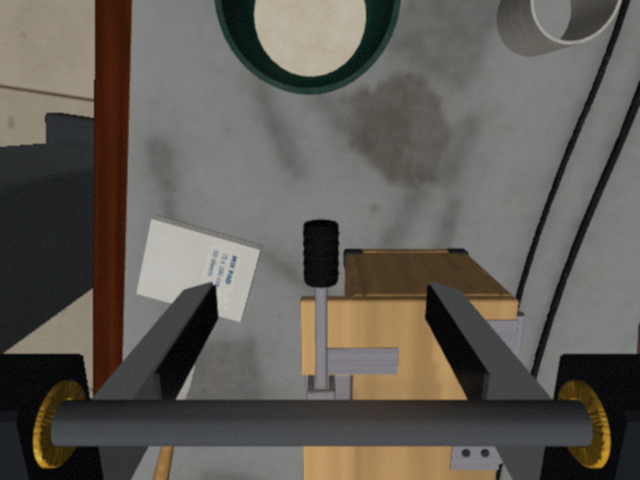

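The wrist view shows the knob at (321,253) midway between the fingers (217 and 427), with the pin parallel to the tool's x axis. The yaw is right, so I'll descend and grip.

>>> carry_out([
  [0,0,0.57,0,0,0,-1],
  [0,0,0.57,0,0,0,-1],
  [0,0,0.57,0,0,0,-1],
  [0,0,0.57,0,0,0,-1],
  [0,0,0,0,0,0,1],
  [0,0,0,0,0,0,1],
  [0,0,0,0,0,0,1],
  [0,0,0,0,0,0,1],
  [0,0,0,0,0,0,1],
  [0,0,0,0,0,0,1],
  [0,0,0,0,0,0,1],
  [0,0,0,0,0,0,1],
  [0,0,0,0,0,0,1],
  [0,0,0,0,0,0,1],
], force=35)

```text
time: 3.57
eef_pos: [0.5113, 0.1777, 0.1333]
tcp_rot: [[-0.144, 0.99, 0.0], [0.99, 0.144, -0.0], [-0.0, -0.0, -1.0]]
contact_force: [0.6, -0.4, -0.4]
finger_gap: 0.0312
gripper_force: 0.0
```

>>> carry_out([
  [0,0,0,0,0,0,1],
  [0,0,0,0,0,0,1],
  [0,0,0,0,0,0,1],
  [0,0,0,0,0,0,1],
  [0,0,0,0,0,0,1],
  [0,0,0,0,0,0,1],
])

```text
time: 4.07
eef_pos: [0.5113, 0.1777, 0.1332]
tcp_rot: [[-0.144, 0.99, -0.0], [0.99, 0.144, -0.0], [-0.0, -0.0, -1.0]]
contact_force: [0.6, -0.1, 0.3]
finger_gap: 0.021
gripper_force: 35.0
```

>>> carry_out([
  [0.15,0,0,0,0,0,1],
  [0.15,0,0,0,0,0,1],
  [0.15,0,0,0,0,0,1],
  [0.15,0,0,0,0,0,1],
  [0.15,0,0,0,0,0,1],
  [0.15,0,0,0,0,0,1],
  [0.15,0,0,0,0,0,1],
  [0.15,0,0,0,0,0,1],
  [0.15,0,0,0,0,0,1],
  [0.15,0,0,0,0,0,1],
  [0.15,0,0,0,0,0,1],
  [0,0,0,0,0,0,1],
])

```text
time: 5.07
eef_pos: [0.5015, 0.2445, 0.1332]
tcp_rot: [[-0.145, 0.989, -0.0], [0.989, 0.145, 0.0], [0.0, -0.0, -1.0]]
contact_force: [-0.4, 0.3, -1.6]
finger_gap: 0.0213
gripper_force: 35.0
```

Run:
```python
from h import *
import cv2
to([.5,.24,.133])
b=manip.snapshot("scene")[170:290,200:370]
t=cv2.imread("pics/scene0.png")[325:445,310:460]
f=lambda i,w:cv2.resize(i,(w,w*i.shape[0]//i.shape[1]),interpolation=cv2.INTER_CUBIC)
b=cv2.resize(b,(425,300),interpolation=2); t=cv2.resize(t,(750,600),interpolation=2)
cv2.imwrite("pics/p2.png",t); cv2.imwrite("pics/p1.png",b)
```

```text
t 5.0667 p [0.5015 0.2445 0.1332] y 8.33749081103565 z [-0.0001  0.0003 -1.    ] q [-43.9482  24.0416  18.4962 107.406   -9.728   50.07   -12.3436] F [-0.3999  0.26   -1.6296] gap 0.021252341264168976
shift units [-0.1055 -0.0529  0.005 ]
```

View pics/p1.png

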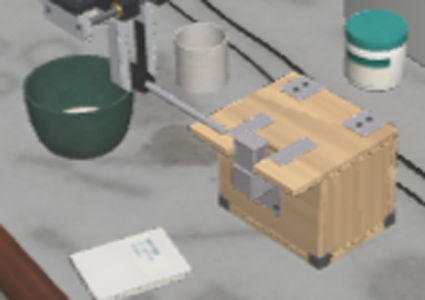

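View pics/p2.png

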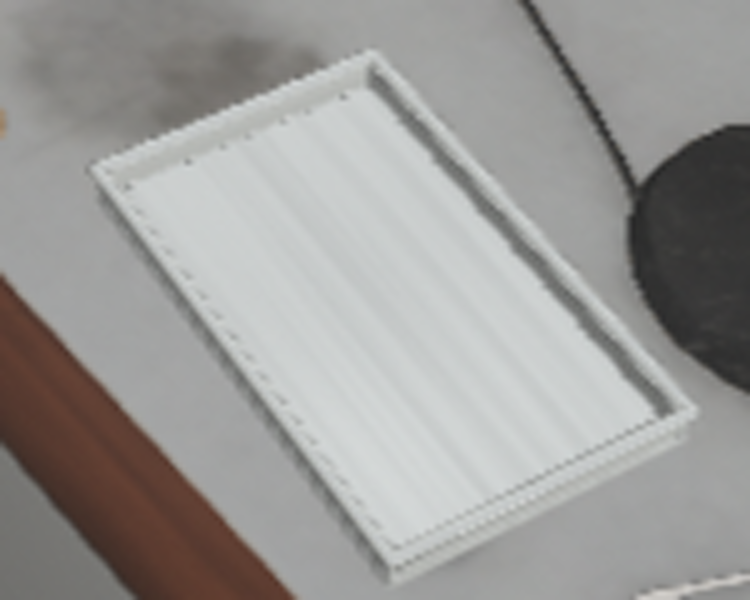

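The pin is clear of the staple (tip at the lid's left part) and straight in the grip. The tray's top corners read (93,170), (372,52), (697,410) and (391,575) in the 5x crop.

Run:
```python
from h import *
P=np.array([[93,170],[372,52],[697,410],[391,575]])/5+[310,325]
for p in P: print(onz("scene",p,.018))
L=np.array([[-.07,.11,.018],[.07,.11,.018],[.07,-.11,.018],[-.07,-.11,.018]])
def W(v): c,s=np.cos(v[2]),np.sin(v[2]); return L@np.array([[c,-s,0],[s,c,0],[0,0,1]]).T+[v[0],v[1],0]
r=least_squares(lambda v:(proj("scene",W(v))-P).ravel(),[.45,-.35,0],x_scale=[.1,.1,1]); v=r.x; print(v,np.degrees(v[2]),r.fun)
c,s=np.cos(v[2]),np.sin(v[2]); print("knob target",v[0]-.07*s,v[1]+.07*c)
to([v[0]-.07*s,v[1]+.07*c,.22],np.array([[-s,c,0],[c,s,0],[0,0,-1.]]))
```

```text
[ 0.3904 -0.2343  0.018 ]
[ 0.5316 -0.2501  0.018 ]
[ 0.5071 -0.4708  0.018 ]
[ 0.3609 -0.4583  0.018 ]
[ 0.4469 -0.354  -0.1134] -6.4982474283374225 [ 0.4809  0.841  -0.1541  1.1884 -0.9539  0.8772  0.6161 -2.1672]
knob target 0.4548557997415455 -0.28447965716008833
t 5.1167 p [0.5016 0.2437 0.1332] y 8.314509947581634 z [-0.0001  0.     -1.    ] q [-43.9096  24.0299  18.5325 107.4311  -9.7215  50.0668 -12.2957] F [-0.0938  0.2899 -1.1703] gap 0.02103653358958428
shift units [-12.8964  -3.0669  -2.1701]
turn units [-0.0011 -0.0001  2.9626]
```

>>> carry_out([
  [0,0,-0.3,0,0,0,1],
  [0,0,-0.6,0,0,0,1],
  [0,0,-0.6,0,0,0,1],
  [0,0,-0.6,0,0,0,1],
  [0,0,-0.3,0,0,0,1],
])

```text
time: 5.53
eef_pos: [0.5028, 0.2428, 0.2328]
tcp_rot: [[-0.143, 0.99, 0.003], [0.99, 0.143, 0.002], [0.001, 0.003, -1.0]]
contact_force: [-0.8, 0.5, -1.0]
finger_gap: 0.0216
gripper_force: 35.0
```

>>> carry_out([
  [-0.35,-0.08,0,0,0,0,1],
  [-0.6,-0.14,0,0,0,0,1],
  [-0.68,-0.16,0,0,0,0,1],
  [-0.68,-0.16,0,0,0,0,1],
  [-0.68,-0.16,0,0,0,0,1],
  [-0.68,-0.16,0,0,0,0,1],
  [-0.68,-0.16,0,0,0,0,1],
  [-0.68,-0.16,0,0,0,0,1],
  [-0.68,-0.16,0,0,0,0,1],
  [-0.68,-0.16,0,0,0,0,1],
  [-0.68,-0.16,0,0,0,0,1],
  [-0.68,-0.16,0,0,0,0,1],
  [-0.68,-0.16,0,0,0,0,1],
  [-0.68,-0.16,0,0,0,0,1],
  [-0.68,-0.16,0,0,0,0,1],
  [-0.68,-0.16,0,0,0,0,1],
  [-0.68,-0.16,0,0,0,0,1],
  [-0.68,-0.16,0,0,0,0,1],
  [-0.68,-0.17,0,0,0,0,1],
  [-0.4,-0.1,0,0,0,0,1],
])

```text
time: 7.2
eef_pos: [0.4534, -0.2887, 0.2288]
tcp_rot: [[-0.141, 0.99, -0.001], [0.99, 0.141, -0.001], [-0.0, -0.001, -1.0]]
contact_force: [-0.4, -0.1, -1.5]
finger_gap: 0.0213
gripper_force: 35.0
```

>>> carry_out([
  [-0.3,-0.1,0,0,0,0.5,1],
  [0,0,0,0,0,0.5,1],
  [0,0,0,0,0,0.5,1],
  [0,0,0,0,0,0.5,1],
  [0,0,0,0,0,0.5,1],
  [0,0,0,0,0,0.5,1],
  [0,0,0,0,0,0,1],
])

```text
time: 7.78
eef_pos: [0.4526, -0.2978, 0.2289]
tcp_rot: [[0.122, 0.993, -0.001], [0.993, -0.122, 0.0], [0.0, -0.001, -1.0]]
contact_force: [0.0, -0.6, -0.7]
finger_gap: 0.0208
gripper_force: 35.0
```

Run:
```python
from h import *
import cv2
s6=np.radians(-6.5);c,s=np.cos(s6),np.sin(s6)
to([.4548,-.2845,.0265],np.array([[-s,c,0],[c,s,0],[0,0,-1.]]))
st=manip.read_state(); im=manip.snapshot("wrist"); cv2.imwrite("pics/w2.png",im)
for a in(.11,-.11):
  for b in(-.07,.07): print(wpix([.4469+b*c-a*s,-.354+b*s+a*c,.018],st))
```

```text
t 7.7833 p [ 0.4526 -0.2978  0.2289] y -6.979295083168551 z [-0.0006  0.0003 -1.    ] q [ -3.7348  18.5267  41.4382 105.1818 -13.8409  61.4714  35.9369] F [ 0.0366 -0.6101 -0.7025] gap 0.02084283825087127
shift units [0.3343 0.0186 5.06  ]
turn units [-0.0077 -0.0029 -0.0959]
[238.666  152.0316]
[404.7205 150.501 ]
[252.246 380.61 ]
[395.0786 379.5179]
```

View pics/w2.png

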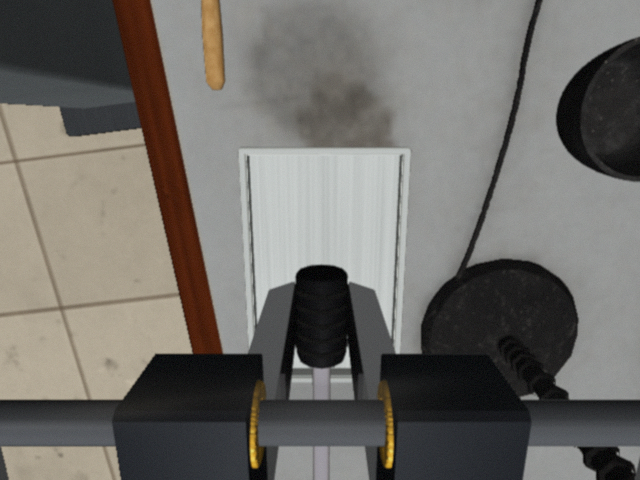

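The wrist view confirms the tray (corners near (239,149), (410,150) against predicted (239,152), (405,150)) and the pin pointing down its length. I'll lower it now.

>>> carry_out([
  [0.25,0,0.5,0,0,0,1],
  [0,0,0.7,0,0,0,1],
  [0,0,0.7,0,0,0,1],
  [0,0,0.7,0,0,0,1],
  [0,0,0.7,0,0,0,1],
  [0,0,0.7,0,0,0,1],
  [0,0,0.4,0,0,0,1],
  [0,0,0.2,0,0,0,1],
  [0,0,0.15,0,0,0,1],
  [0,0,0.1,0,0,0,1],
  [0,0,0.1,0,0,0,1],
  [0,0,0,0,0,0,1],
])

```text
time: 8.83
eef_pos: [0.4544, -0.2881, 0.0314]
tcp_rot: [[0.117, 0.993, 0.001], [0.993, -0.117, -0.0], [-0.0, 0.001, -1.0]]
contact_force: [-0.1, -0.6, -1.1]
finger_gap: 0.021
gripper_force: 35.0
```

>>> carry_out([
  [0,0,0.06,0,0,0,1],
  [0,0,0.04,0,0,0,1],
  [0,0,0.03,0,0,0,1],
  [0,0,0,0,0,0,1],
])

```text
time: 9.17
eef_pos: [0.4543, -0.2881, 0.0261]
tcp_rot: [[0.117, 0.993, 0.0], [0.993, -0.117, -0.0], [-0.0, 0.0, -1.0]]
contact_force: [0.1, 1.0, -1.5]
finger_gap: 0.0211
gripper_force: 35.0
```

>>> carry_out([
  [0,0,0.03,0,0,0,1],
  [0,0,0.02,0,0,0,1],
  [0,0,0,0,0,0,1],
])

```text
time: 9.42
eef_pos: [0.4543, -0.2881, 0.0243]
tcp_rot: [[0.117, 0.993, 0.0], [0.993, -0.117, 0.0], [0.0, 0.0, -1.0]]
contact_force: [-0.8, 1.8, 4.7]
finger_gap: 0.0213
gripper_force: 35.0
```

Contact made. I'll open partway and rise.

>>> carry_out([
  [0,0,0,0,0,0,0.1],
  [0,0,0,0,0,0,0.1],
  [0,0,0,0,0,0,0.1],
  [0,0,0,0,0,0,0.1],
  [0,0,-0.2,0,0,0,0.1],
  [0,0,-0.5,0,0,0,0.1],
  [0,0,-0.8,0,0,0,0.1],
  [0,0,-0.8,0,0,0,0.1],
  [0,0,-0.8,0,0,0,0.1],
  [0,0,-0.8,0,0,0,0.1],
  [0,0,-0.8,0,0,0,1],
  [0,0,-0.8,0,0,0,1],
  [0,0,0,0,0,0,1],
])

```text
time: 10.5
eef_pos: [0.4556, -0.2896, 0.25]
tcp_rot: [[0.118, 0.993, 0.007], [0.993, -0.118, -0.002], [-0.002, 0.007, -1.0]]
contact_force: [0.4, 0.1, 1.1]
finger_gap: 0.0261
gripper_force: 0.0
```

>>> carry_out([
  [0.4,-0.06,0,0,0,0,1],
  [0.62,-0.09,0.09,0,0,0,1],
  [0.62,-0.09,0.09,0,0,0,1],
  [0.62,-0.09,0.09,0,0,0,1],
  [0.62,-0.09,0.09,0,0,0,1],
  [0.62,-0.09,0.09,0,0,0,1],
  [0.62,-0.09,0.09,0,0,0,1],
  [0.62,-0.09,0.09,0,0,0,1],
  [0.62,-0.09,0.09,0,0,0,1],
  [0.62,-0.09,0.09,0,0,0,1],
  [0.62,-0.09,0.09,0,0,0,1],
  [0.62,-0.09,0.09,0,0,0,1],
  [0.25,0,0,0,0,-0.77,1],
  [0,0,0,0,0,-0.77,1],
  [0,0,0,0,0,-0.77,1],
  [0,0,0,0,0,-0.77,1],
])

```text
time: 11.83
eef_pos: [0.4475, 0.0137, 0.2047]
tcp_rot: [[-0.154, 0.988, 0.0], [0.988, 0.154, -0.0], [-0.0, 0.0, -1.0]]
contact_force: [-0.7, -0.8, 0.9]
finger_gap: 0.0003
gripper_force: 0.0
```

>>> carry_out([
  [0,0,0,-0.9,0,0,1],
  [0,0,0,-0.9,0,0,1],
  [0,0,0,-0.9,0,0,1],
  [0,0,0,-0.9,0,0,1],
  [0,0,0,-0.9,0,0,1],
  [0,0,0,-0.9,0,0,1],
  [0,0,0,-0.9,0,0,1],
  [0,0,0,-0.9,0,0,1],
  [0,0,0,-0.9,0,0,1],
  [0,0,0,-0.9,0,0,1],
  [0,0,0,0,0,0,1],
])

```text
time: 12.75
eef_pos: [0.4444, 0.0074, 0.2049]
tcp_rot: [[-0.142, 0.786, 0.602], [0.99, 0.123, 0.073], [-0.016, 0.606, -0.795]]
contact_force: [0.1, 0.2, 0.6]
finger_gap: 0.0002
gripper_force: 0.0
```

```bash
cat >> h.py <<'E'
g=np.radians(8.4); a=np.array([np.cos(g),np.sin(g),0]); b=np.array([-np.sin(g),np.cos(g),0]); k=np.array([0,0,1.]); O=np.array([.605,.081,0])
def RT(tilt):
    t=np.radians(tilt); z=a*np.sin(t)-k*np.cos(t); return np.c_[b,np.cross(z,b),z]
def CP(x,y,z): return O+a*x+b*y+k*z
E
python3 - <<'E'
from h import *
import cv2
to(CP(-.091-.047,-.045,.133),RT(45))
im=manip.snapshot("scene"); im2=im.copy()
cv2.imwrite("pics/q.png",cv2.resize(im[180:450,220:500],(778,750)[0:2] if 0 else (622,600),interpolation=2))
E
```

```text
t 12.75 p [0.4444 0.0074 0.2049] y 8.87330769259433 z [ 0.6017  0.0735 -0.7953] q [-39.8305 -13.4186  32.8737 144.7228  34.5824  10.9369 -28.7357] F [0.1337 0.1618 0.5757] gap 0.00018899136307239366
shift units [ 0.1419 -0.4591  1.9066]
turn units [-1.5392  0.1692  0.0869]
```

View pics/q.png

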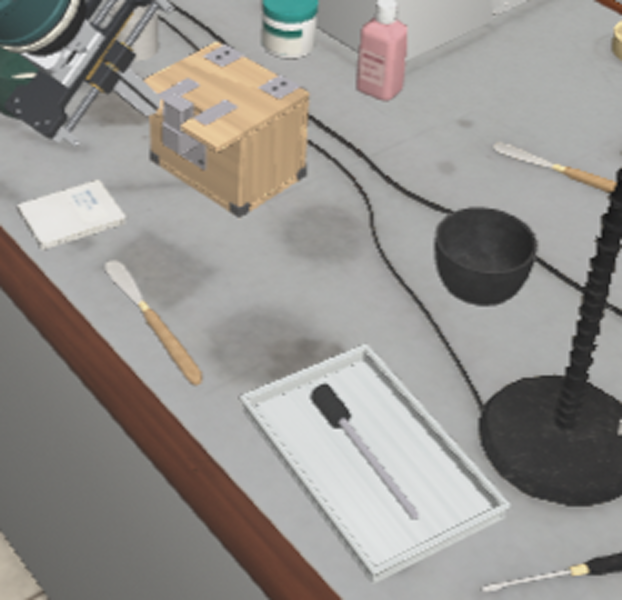

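The pin lies fully inside the tray; the knob is at (330,403) and the tip at (415,515) in the crop. The arm is near its joint limits at 37° tilt, so I'll use about 35°.

Run:
```python
from h import *
to(CP(-.1291,-.045,.132),RT(35))
```

```text
t 12.8 p [0.4447 0.0083 0.205 ] y 8.888625425732705 z [ 0.601   0.0752 -0.7957] q [-39.7046 -13.3387  32.7066 144.6438  33.7115  10.9261 -27.9344] F [ 0.7097  0.6109 -0.2731] gap 0.0007038033179667403
shift units [ 0.1176 -0.3069  2.0593]
turn units [0.4531 0.1549 0.0747]
```

>>> carry_out([
  [0.02,-0.05,0.35,0.08,0.03,0.01,1],
  [0.02,-0.05,0.35,0.08,0.03,0.01,1],
  [0.02,-0.05,0.35,0.08,0.03,0.01,1],
  [0.02,-0.05,0.35,0.08,0.03,0.01,1],
  [0.02,-0.05,0.35,0.07,0.03,0.01,1],
  [0.02,-0.05,0.3,0.06,0.01,0.01,1],
  [0,0,0,0,0,0,1],
])

```text
time: 13.38
eef_pos: [0.4647, 0.0129, 0.1688]
tcp_rot: [[-0.143, 0.8, 0.583], [0.99, 0.12, 0.079], [-0.006, 0.588, -0.809]]
contact_force: [-1.3, 1.1, 0.6]
finger_gap: 0.0001
gripper_force: 0.0
```

Run:
```python
from h import *
to(CP(-.1004,-.045,.0912),RT(35))
```

```text
t 13.3833 p [0.4647 0.0129 0.1688] y 8.509161017508434 z [ 0.583   0.0792 -0.8086] q [-78.0389 -13.3418  70.4896 144.4489  72.1923  10.8388 -64.0429] F [-1.2545  1.0615  0.571 ] gap 0.00013513212210378774
shift units [ 0.0626 -0.1633  2.2797]
turn units [0.2079 0.0787 0.0169]
```

The elbow is drifting toward the j3 limit, so I'll reduce the tilt to about 24° and check the joints.

>>> carry_out([
  [0,0,0,0.5,0,0,1],
  [0,0,0,0.5,0,0,1],
  [0,0,0,0.5,0,0,1],
  [0,0,0,0.5,0,0,1],
  [0,0,0,0.5,0,0,1],
  [0,0,0,0,0,0,1],
])

```text
time: 13.88
eef_pos: [0.4653, 0.0089, 0.1696]
tcp_rot: [[-0.135, 0.879, 0.457], [0.991, 0.126, 0.05], [-0.014, 0.46, -0.888]]
contact_force: [-0.2, -0.7, -0.2]
finger_gap: 0.0004
gripper_force: 0.0
```

Run:
```python
from h import *
t=np.radians(24); y=np.array([np.cos(t),np.sin(t)]); z=np.array([np.sin(t),-np.cos(t)])
T=np.array([-.091,.11])-.0125*y+.010*z; print(T)
T=T-.006*y; print(T); 
to(CP(T[0],-.045,T[1]),RT(24))
```

```text
[-0.0984  0.0958]
[-0.1038  0.0933]
t 13.8833 p [0.4653 0.0089 0.1696] y 8.157347434659256 z [ 0.4572  0.0501 -0.888 ] q [-77.225   -7.3709  71.3425 138.4434  20.7395  17.4461 -14.7472] F [-0.2362 -0.6994 -0.1793] gap 0.00035426107854119105
shift units [0.1877 0.1192 2.2056]
turn units [ 0.673   0.1965 -0.0489]
```

>>> carry_out([
  [0.03,0.02,0.25,0.1,0.03,0,1],
  [0.03,0.02,0.25,0.1,0.03,0,1],
  [0.03,0.02,0.25,0.1,0.03,0,1],
  [0.03,0.02,0.25,0.1,0.03,0,1],
])

```text
time: 14.22
eef_pos: [0.465, 0.0127, 0.1529]
tcp_rot: [[-0.141, 0.895, 0.424], [0.99, 0.13, 0.055], [-0.006, 0.427, -0.904]]
contact_force: [-0.2, 1.0, 0.5]
finger_gap: 0.0001
gripper_force: 0.0
```

Run:
```python
from h import *
to(CP(-.1038,-.045,.0933),RT(24))
```

```text
t 14.2167 p [0.465  0.0127 0.1529] y 8.247943023593773 z [ 0.4239  0.0551 -0.904 ] q [-72.7904   3.1721  71.3569 137.8797 -18.6368  16.6592  22.7614] F [-0.1698  0.9984  0.5443] gap 0.00010716473750085919
shift units [0.0679 0.3717 1.8243]
turn units [ 0.2608  0.0847 -0.0285]
```

```bash
cat > fk.py <<'E'
import numpy as np
from scipy.spatial.transform import Rotation as Ro
rz=lambda t:Ro.from_euler('z',t,degrees=True); ry=lambda t:Ro.from_euler('y',t,degrees=True)
def fk(q,p,s):
    h,a1,d3,a3,d5,a5,d7,a7,o1,o7=p
    R=rz(s[0]*q[0]+o1); x=np.array([0,0,h])
    x=x+R.apply([a1,0,0]); R=R*ry(q[1])*rz(s[1]*q[2]); x=x+R.apply([a3,0,d3])
    R=R*ry(q[3])*rz(s[2]*q[4]); x=x+R.apply([a5,0,d5])
    R=R*ry(q[5])*rz(s[3]*q[6]+o7); x=x+R.apply([0,0,d7]); return x,R.as_matrix()
E
python3 - <<'E'
from fk import *; from scipy.optimize import least_squares; import itertools
from h import *
D=[([-67.6379,23.9442,-.5917,92.4835,.2715,63.638,-3.0373],[.2614,.5673,.2239],65.3,[-.0004,-.0011,-1]),
([-40.0861,15.995,21.1203,105.0793,-6.5615,60.1352,-8.0139],[.5112,.1778,.2243],8.42,[-.0003,-.0003,-1]),
([-43.9482,24.0416,18.4962,107.406,-9.728,50.07,-12.3436],[.5015,.2445,.1332],8.34,[-.0001,.0003,-1]),
([-3.7348,18.5267,41.4382,105.1818,-13.8409,61.4714,35.9369],[.4526,-.2978,.2289],-6.98,[-.0006,.0003,-1]),
([-39.8305,-13.4186,32.8737,144.7228,34.5824,10.9369,-28.7357],[.4444,.0074,.2049],8.87,[.6017,.0735,-.7953]),
([-78.0389,-13.3418,70.4896,144.4489,72.1923,10.8388,-64.0429],[.4647,.0129,.1688],8.51,[.583,.0792,-.8086]),
([-77.225,-7.3709,71.3425,138.4434,20.7395,17.4461,-14.7472],[.4653,.0089,.1696],8.157,[.4572,.0501,-.888]),
([-72.7904,3.1721,71.3569,137.8797,-18.6368,16.6592,22.7614],[.465,.0127,.1529],8.248,[.4239,.0551,-.904])]
best=None
for s in itertools.product((1,-1),repeat=4):
  for o7 in(0,90,180,-90):
    def f(p):
        r=[]
        for q,x,y,z in D:
            X,R=fk(q,p,s); r+=list(X-x)+list(.3*(R[:,2]-z))+[.2*(R[0,1]-np.cos(np.radians(y))*np.hypot(R[0,1],R[1,1]))]
        return r
    r=least_squares(f,[.3,0,.4,0,.4,0,.2,0,0,o7],x_scale=[.1]*8+[5]*2,max_nfev=40)
    if best is None or r.cost<best[0]: best=(r.cost,s,r.x,r.fun)
print(best[0],best[1],best[2],np.abs(best[3]).max())
np.savez("fk.npz",p=best[2],s=best[1])
E
```

```text
0.000196328769013736 (-1, -1, -1, -1) [   0.317    -0.0047    0.4964   -0.0016    0.4853    0.0019    0.3275
   19.3321   -2.491  -272.4862] 0.007887537688290586
```

```bash
cat > ik.py <<'E'
from h import *; from fk import *
d=np.load("fk.npz"); p=d["p"]; s=d["s"]
lo=np.array([-161.28,-22.2,-73.04,3.21,-68.34,10.77,-161.83])+.5; hi=np.array([161.28,115.67,71.86,147.25,248.33,114.83,161.83])-.5
def ik(P,R,q0,j3=None):
    m=np.array([i for i in range(7) if not(j3 is not None and i==2)]); q=np.array(q0,float)
    if j3 is not None:q[2]=j3
    def f(v):
        q[m]=v; X,M=fk(q,p,s); return np.r_[(X-P)*100,(M-R).ravel()*30,1e-3*(v-np.array(q0)[m])]
    r=least_squares(f,np.clip(q[m],lo[m]+.1,hi[m]-.1),bounds=(lo[m],hi[m]),x_scale=10); q[m]=r.x
    X,M=fk(q,p,s); return q.copy(),np.linalg.norm(X-P)*1000,np.degrees(Ro.from_matrix(M.T@R).magnitude())
E
python3 - <<'E'
from ik import *
q0=manip.read_state()["joint_pos"]
np.set_printoptions(precision=1,suppress=True)
for tilt in(15,24,32,40):
  t=np.radians(tilt); y=np.array([np.cos(t),np.sin(t)]); z=np.array([np.sin(t),-np.cos(t)])
  T=np.array([-.091,.11])-.0125*y+.010*z
  for j3 in(0,30,50,71): print(tilt,j3,*ik(CP(T[0],-.045,T[1]),RT(tilt),[-6-j3,5,j3,135,0,20,0] ,j3))
  print("left",*ik(CP(T[0],.045,T[1]),RT(tilt),[-36,5,30,135,0,20,0],30))
E
```

```text
15 0 [ -3.7  15.8   0.  125.9  -4.6  23.5   8.7] 0.00034214343650864384 8.907659623092829e-05
15 30 [-30.7  17.8  30.  125.9 -25.7  25.7  27.3] 0.0016735524236577415 0.00029540717708962104
15 50 [-47.8  22.6  50.  126.1 -41.6  29.9  41. ] 0.0032903775779409387 0.000385903768997778
15 71 [-62.8  35.2  71.  126.3 -61.6  41.6  56.7] 0.004902002159289909 0.00039876587333792176
left [-42.9  17.7  30.  126.2 -18.6  24.5   9.2] 0.0008788439753061027 0.00014235801685540445
24 0 [ -2.7  13.9   0.  131.9 -17.7  11.3  22.4] 1.620169416649459 0.29375167572250294
24 30 [-30.5  15.8  30.  132.3 -48.9  14.7  51. ] 0.006781499327639231 0.0010824527284854927
24 50 [-48.1  20.3  50.  132.5 -64.3  20.6  63.9] 0.0075850266360012256 0.0010020586398665622
24 71 [-65.7  28.   71.  131.8 -67.8  31.4  63.8] 16.32735210293954 1.479064661205297
left [-44.1  15.7  30.  132.5 -28.9  11.3  19. ] 0.18110829723760583 0.040905483205116826
32 0 [  3.1  12.4   0.  134.9 -67.8  11.3  77.3] 19.278519865482696 4.158270341100443
32 30 [-30.4  13.2  30.  135.  -67.8  11.3  70.3] 17.230175157725395 2.860698530480175
32 50 [-50.4  14.8  50.  135.3 -67.8  14.5  67.5] 25.48615471650809 3.3337464748199923
32 71 [-69.8  17.9  71.  136.  -67.8  20.2  65.5] 42.2440992940125 3.700941644543861
left [-39.4  14.9  30.  134.  -67.8  11.3  62.1] 18.17208561675791 5.185396460338051
40 0 [  3.    9.    0.  135.4 -67.8  11.3  77. ] 45.07090867154956 7.893726968329034
40 30 [-29.5   9.3  30.  135.6 -67.8  11.3  71.9] 45.98571067165017 7.765486265790709
40 50 [-51.    9.6  50.  136.7 -67.8  11.3  69. ] 52.023741485312534 7.49609790123123
40 71 [-72.5   8.6  71.  138.9 -67.8  11.3  68. ] 65.36520123617521 6.573905516815984
left [ -52.8   12.8   30.   141.6  145.    11.3 -161.3] 27.381539412900633 4.151671207457932
```

Run:
```python
from ik import *
np.set_printoptions(precision=1,suppress=True)
print(*ik(CP(-.14,.045,.17),RT(17),manip.read_state()["joint_pos"],70))
for tilt in(14,17,20):
  t=np.radians(tilt); y=np.array([np.cos(t),np.sin(t)]); z=np.array([np.sin(t),-np.cos(t)])
  for j3 in(40,60,70):
    q=np.array([-6-j3,5,j3,135,0,20,0.])
    for th in(0,30,60,90):
      a_=np.radians(th); E=np.array([.055-.146*np.cos(a_),.11+.146*np.sin(a_)])
      T=E-.0125*y+.018*z; q,e1,e2=ik(CP(T[0],.045,T[1]),RT(tilt),q,j3); print(tilt,j3,th,T*1000,q,round(e1,1),round(e2,1))
```

```text
[-83.9   7.4  70.  129.8 -11.2  31.    2.1] 0.0021953780602260143 0.00015781975569026854
14 40 0 [-98.8  89.5] [-51.2  21.2  40.  125.5 -28.8  26.6  18.2] 0.0 0.0
14 40 30 [-79.2 162.5] [-51.7  14.3  40.  120.3 -14.7  35.4   5.8] 0.0 0.0
14 40 60 [-25.8 216. ] [-49.9  15.7  40.  110.8 -14.1  43.7   5.2] 0.0 0.0
14 40 90 [ 47.2 235.5] [-46.4  23.   40.   99.8 -19.5  49.4   9. ] 0.0 0.0
14 60 0 [-98.8  89.5] [-67.1  29.   60.  125.6 -48.3  33.2  34.7] 0.0 0.0
14 60 30 [-79.2 162.5] [-68.   19.8  60.  120.5 -28.1  38.1  17.3] 0.0 0.0
14 60 60 [-25.8 216. ] [-65.4  21.4  60.  110.9 -26.4  46.4  15.3] 0.0 0.0
14 60 90 [ 47.2 235.5] [-59.8  30.   60.  100.  -33.9  53.6  19.7] 0.0 0.0
14 70 0 [-98.8  89.5] [-73.7  36.4  70.  125.7 -59.1  40.   43. ] 0.0 0.0
14 70 30 [-79.2 162.5] [-74.9  25.3  70.  120.6 -37.8  41.5  25.5] 0.0 0.0
14 70 60 [-25.8 216. ] [-71.7  26.8  70.  111.  -35.1  49.5  22.4] 0.0 0.0
14 70 90 [ 47.2 235.5] [-65.   35.9  70.  100.  -42.9  57.7  26.1] 0.0 0.0
17 40 0 [-97.7  89.1] [-51.7  20.3  40.  127.6 -31.7  22.4  20.9] 0.0 0.0
17 40 30 [-78.1 162.1] [-52.3  12.9  40.
[... 979 characters left out ...]
 -12.7  35.3   4. ] 0.0 0.0
20 40 90 [ 49.4 234.8] [-47.9  20.1  40.  104.7 -19.3  40.8   9.1] 0.0 0.0
20 60 0 [-96.6  88.8] [-68.6  27.1  60.  129.8 -58.   25.6  43.8] 0.0 0.0
20 60 30 [-77.  161.8] [-70.   16.5  60.  124.8 -28.3  29.2  17.6] 0.0 0.0
20 60 60 [-23.6 215.2] [-67.7  17.7  60.  115.5 -25.3  37.5  14.5] 0.0 0.0
20 60 90 [ 49.4 234.8] [-62.1  26.8  60.  104.8 -34.5  44.8  20.7] 0.0 0.0
20 70 0 [-96.6  88.8] [-75.6  34.3  70.  129.9 -67.8  33.   51. ] 0.8 0.1
20 70 30 [-77.  161.8] [-77.3  21.5  70.  124.9 -39.   32.3  26.8] 0.0 0.0
20 70 60 [-23.6 215.2] [-74.5  22.7  70.  115.5 -34.6  40.2  22.2] 0.0 0.0
20 70 90 [ 49.4 234.8] [-67.7  32.6  70.  104.9 -44.2  48.9  27.7] 0.0 0.0
```

A 17° tilt on the left side at +45 mm is feasible throughout. I'll go to the pre-pose there.

Run:
```python
from ik import *
to(CP(-.145,.045,.17),RT(17))
```

```text
t 14.2167 p [0.465  0.0127 0.1529] y 8.247943023593773 z [ 0.4239  0.0551 -0.904 ] q [-72.7904   3.1721  71.3569 137.8797 -18.6368  16.6592  22.7614] F [-0.1698  0.9984  0.5443] gap 0.00010716473750085919
shift units [ 2.3014  0.2548 -0.3661]
turn units [ 1.6608  0.0829 -0.0336]
```

>>> carry_out([
  [0,0.02,-0.1,0.25,0.01,0,1],
  [0.28,0.02,-0.1,0.25,0.01,0,1],
  [0.28,0.03,-0.1,0.25,0.01,0,1],
  [0.28,0.03,-0.05,0.25,0.01,0,1],
  [0.28,0.03,0,0.25,0.01,0,1],
  [0.28,0.03,0,0.25,0.01,0,1],
  [0.28,0.03,0,0.16,0.01,0,1],
  [0.28,0.03,0,0,0.01,0,1],
  [0.28,0.03,0,0,0,0,1],
  [0.06,0,0,0,0,0,1],
  [0,0,0,0,0,0,1],
])

```text
time: 15.13
eef_pos: [0.4555, 0.1046, 0.169]
tcp_rot: [[-0.144, 0.946, 0.289], [0.99, 0.138, 0.042], [-0.0, 0.292, -0.956]]
contact_force: [-0.7, -0.3, -0.7]
finger_gap: 0.0003
gripper_force: 0.0
```

Run:
```python
from ik import *
to(CP(-.110,.045,.0891),RT(17))
```

```text
t 15.1333 p [0.4555 0.1046 0.169 ] y 8.287683323151624 z [ 0.2888  0.0418 -0.9565] q [-82.1771   5.8546  67.4716 130.8914  -6.5068  30.1415  -2.1777] F [-0.6628 -0.3233 -0.6693] gap 0.00032220828767298194
shift units [-0.0034  0.2421  2.1618]
turn units [-0.0072  0.009  -0.0215]
```

>>> carry_out([
  [0,0.03,0.27,0,0,0,1],
  [0,0.03,0.27,0,0,0,1],
  [0,0.03,0.27,0,0,0,1],
  [0,0.03,0.27,0,0,0,1],
  [0,0.03,0.27,0,0,0,1],
  [0,0.03,0.27,0,0,0,1],
  [0,0.03,0.27,0,0,0,1],
  [0,0.03,0.27,0,0,0,1],
  [0,0,0,0,0,0,1],
  [0,0,0,0,0,0,1],
])

```text
time: 15.97
eef_pos: [0.4895, 0.1081, 0.0892]
tcp_rot: [[-0.142, 0.947, 0.288], [0.99, 0.136, 0.041], [-0.0, 0.291, -0.957]]
contact_force: [-0.5, 0.6, -0.5]
finger_gap: 0.0003
gripper_force: 0.0
```

Run:
```python
from ik import *
to(CP(-.0977,.045,.0891),RT(17))
```

```text
t 15.9667 p [0.4895 0.1081 0.0892] y 8.144991151421824 z [ 0.2882  0.0409 -0.9567] q [-55.7204  20.4256  43.8283 129.8424 -34.0297  21.3037  22.7117] F [-0.4804  0.5634 -0.4576] gap 0.00032848138777802165
shift units [0.0339 0.3003 0.0947]
turn units [-0.0151  0.0186 -0.0488]
```

>>> carry_out([
  [0,0.08,0.02,0,0,0,1],
  [0,0.08,0.02,0,0,0,1],
  [0,0.08,0.02,0,0,0,1],
  [0,0,0,0,0,0,1],
])

```text
time: 16.3
eef_pos: [0.4996, 0.1111, 0.0901]
tcp_rot: [[-0.144, 0.947, 0.289], [0.99, 0.137, 0.042], [0.0, 0.292, -0.957]]
contact_force: [0.6, 0.4, 0.6]
finger_gap: 0.0001
gripper_force: 0.3
```

>>> carry_out([
  [0,0.05,0.01,0,0,0,1],
  [0,0.05,0.01,0,0,0,1],
  [0,0,0,0,0,0,1],
])

```text
time: 16.55
eef_pos: [0.5005, 0.1112, 0.0889]
tcp_rot: [[-0.144, 0.948, 0.283], [0.99, 0.138, 0.042], [0.001, 0.286, -0.958]]
contact_force: [-21.9, -0.8, 7.0]
finger_gap: 0.0004
gripper_force: 9.4
```

Contact with the lip's edge. I'll start lifting.

>>> carry_out([
  [0,0.02,-0.2,0,0,0,1],
  [0,0.06,-0.19,0,0,0,1],
  [0,0.06,-0.19,0,0,0,1],
  [0,0.06,-0.19,0,0,0,1],
  [0,0,0,0,0,0,1],
])

```text
time: 16.97
eef_pos: [0.5021, 0.1114, 0.1229]
tcp_rot: [[-0.144, 0.947, 0.289], [0.99, 0.137, 0.043], [0.001, 0.292, -0.956]]
contact_force: [-4.6, -2.2, 1.3]
finger_gap: 0.0004
gripper_force: 2.3
```

Run:
```python
from ik import *
import cv2
to(CP(-.0977,.045,.0891),RT(17))
s=manip.read_state(); e=s["eef_pos"]-O; print(e@a,e@b,e[2])
im=manip.snapshot("side"); cv2.imwrite("pics/s2.png",cv2.resize(im[190:350,250:450],(750,600),interpolation=2))
```

```text
t 16.9667 p [0.5021 0.1114 0.1229] y 8.24480060986551 z [ 0.2888  0.0427 -0.9564] q [-60.9346  18.4259  50.0241 127.1388 -28.5976  26.2826  17.9335] F [-4.6307 -2.1901  1.2631] gap 0.0004081784206946338
shift units [-0.0027 -0.2539  0.8054]
turn units [-0.0051 -0.0006 -0.0297]
-0.0973930936942014 0.04508051619098641 0.1228770375998905
```

View pics/s2.png

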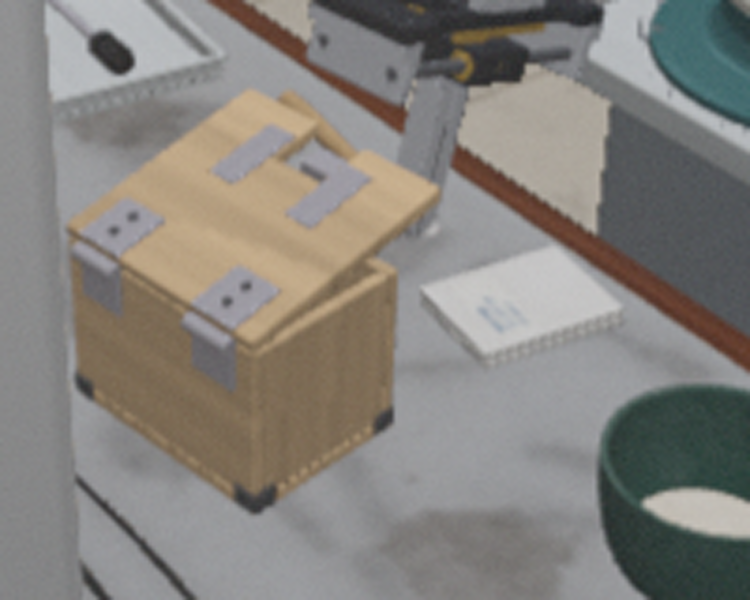

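The lid has risen about 13°, the bar under its left front edge near (425,215) and the pin still in the tray. I'll follow the arc.

>>> carry_out([
  [0,0.14,-0.22,0,0,0,1],
  [0,0.155,-0.21,0,0,0,1],
  [0,0.17,-0.2,0,0,0,1],
  [0,0.18,-0.185,0,0,0,1],
  [0,0.195,-0.17,0,0,0,1],
  [0,0,0,0,0,0,1],
])

```text
time: 17.52
eef_pos: [0.5229, 0.1145, 0.1703]
tcp_rot: [[-0.144, 0.947, 0.289], [0.99, 0.137, 0.043], [0.001, 0.292, -0.956]]
contact_force: [-3.8, -1.3, 1.7]
finger_gap: 0.0004
gripper_force: 1.6
```

>>> carry_out([
  [0,0.205,-0.16,0,0,0,1],
  [0,0.215,-0.145,0,0,0,1],
  [0,0.225,-0.13,0,0,0,1],
  [0,0.235,-0.11,0,0,0,1],
  [0,0.24,-0.095,0,0,0,1],
  [0,0,0,0,0,0,1],
])

```text
time: 18.02
eef_pos: [0.5598, 0.1195, 0.2087]
tcp_rot: [[-0.143, 0.946, 0.291], [0.99, 0.137, 0.042], [-0.0, 0.294, -0.956]]
contact_force: [-0.1, -0.3, -0.5]
finger_gap: 0.0005
gripper_force: 0.0
```

Run:
```python
from ik import *
to(CP(-.0977,.045,.0891),RT(17))
s=manip.read_state(); e=s["eef_pos"]-O; print(e@a,e@b,e[2])
```

```text
t 18.0167 p [0.5598 0.1195 0.2087] y 8.24341682914283 z [ 0.2914  0.0421 -0.9557] q [-64.7014  17.1779  56.8658 115.7079 -21.6078  39.1095  12.027 ] F [-0.1297 -0.2514 -0.519 ] gap 0.00047609315438049653
shift units [ 0.0047 -2.2791  2.4255]
turn units [ 0.0247  0.0101 -0.0299]
-0.03914395650256888 0.04465864550981292 0.2086615626473754
```

>>> carry_out([
  [0,0.2,0.01,0,0,0,1],
  [0,0.2,0.01,0,0,0,1],
  [0,0.2,0.01,0,0,0,1],
  [0,0.2,0.01,0,0,0,1],
  [0,0.19,0.06,0,0,0,1],
  [0,0.19,0.06,0,0,0,1],
  [0,0.19,0.06,0,0,0,1],
  [0,0.19,0.06,0,0,0,1],
  [0,0,0,0,0,0,1],
])

```text
time: 18.77
eef_pos: [0.6212, 0.1282, 0.2145]
tcp_rot: [[-0.143, 0.946, 0.289], [0.99, 0.137, 0.041], [-0.001, 0.292, -0.956]]
contact_force: [0.3, -0.3, 0.0]
finger_gap: 0.0002
gripper_force: 0.0
```

>>> carry_out([
  [0,0.19,0.06,0,0,0,1],
  [0,0.19,0.06,0,0,0,1],
  [0,0.19,0.06,0,0,0,1],
  [0,0,0,0,0,0,1],
])

```text
time: 19.1
eef_pos: [0.6449, 0.1318, 0.2144]
tcp_rot: [[-0.143, 0.946, 0.289], [0.99, 0.137, 0.042], [-0.0, 0.292, -0.956]]
contact_force: [0.5, -0.5, -0.4]
finger_gap: 0.0002
gripper_force: 0.0
```

Run:
```python
from ik import *
import cv2
to(CP(.065,.045,.22),RT(17))
s=manip.read_state(); e=s["eef_pos"]-O; print(e@a,e@b,e[2])
im=manip.snapshot("scene"); cv2.imwrite("pics/s3.png",cv2.resize(im[150:290,200:375],(750,600),interpolation=2))
```

```text
t 19.1 p [0.6449 0.1318 0.2144] y 8.248580361226725 z [ 0.2895  0.0415 -0.9563] q [-54.0377  26.5421  50.8163 103.671  -28.9843  44.526   17.1623] F [ 0.4721 -0.5386 -0.4009] gap 0.000210302698072535
shift units [ 0.0159  0.4744 -0.0026]
turn units [ 0.0005  0.0137 -0.029 ]
0.04688122465099842 0.04441196185152344 0.21435002563089744
```

View pics/s3.png

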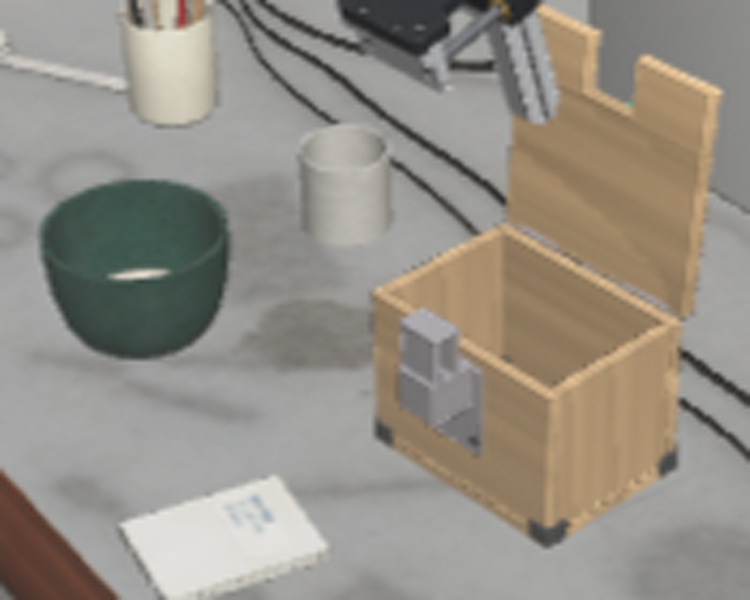

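The lid is a little past upright. I'll push on gently to the stop.

>>> carry_out([
  [0,0.1,0.03,0,0,0,1],
  [0,0.1,0.03,0,0,0,1],
  [0,0.1,0.03,0,0,0,1],
  [0,0.08,0.02,0,0,0,1],
  [0,0,0,0,0,0,1],
])

```text
time: 19.57
eef_pos: [0.6598, 0.134, 0.2147]
tcp_rot: [[-0.143, 0.946, 0.289], [0.99, 0.137, 0.042], [-0.0, 0.292, -0.956]]
contact_force: [-0.1, -0.6, -0.8]
finger_gap: 0.0005
gripper_force: 0.0
```

>>> carry_out([
  [0,0.06,0.02,0,0,0,1],
  [0,0.06,0.02,0,0,0,1],
  [0,0,0,0,0,0,1],
])

```text
time: 19.82
eef_pos: [0.6645, 0.1346, 0.2145]
tcp_rot: [[-0.143, 0.947, 0.289], [0.99, 0.137, 0.042], [0.0, 0.292, -0.956]]
contact_force: [-0.8, -0.2, 0.5]
finger_gap: -0.0001
gripper_force: 0.1
```

>>> carry_out([
  [0,0.05,0.015,0,0,0,1],
  [0,0.05,0.015,0,0,0,1],
  [0,0,0,0,0,0,1],
])

```text
time: 20.07
eef_pos: [0.6656, 0.1348, 0.2141]
tcp_rot: [[-0.143, 0.949, 0.282], [0.99, 0.137, 0.043], [0.002, 0.285, -0.958]]
contact_force: [-40.8, -3.3, 27.9]
finger_gap: 0.0005
gripper_force: 23.8
```

>>> carry_out([
  [0,0.05,0.015,0,0,0,1],
  [0,0,0,0,0,0,1],
])

```text
time: 20.23
eef_pos: [0.666, 0.1348, 0.2139]
tcp_rot: [[-0.143, 0.95, 0.279], [0.99, 0.137, 0.044], [0.003, 0.282, -0.959]]
contact_force: [-65.7, -5.6, 44.8]
finger_gap: 0.0005
gripper_force: 37.2
```

The stop is reached, so I'll back off.

>>> carry_out([
  [0,-0.12,-0.04,0,0,0,1],
  [0,-0.19,-0.06,0,0,0,1],
  [0,-0.3,-0.09,0,0,0,1],
  [0,-0.5,-0.15,0,0,0,1],
  [0,-0.6,-0.18,0,0,0,1],
  [0,-0.6,-0.4,0,0,0,1],
  [0,-0.5,-0.6,0,0,0,1],
  [0,-0.3,-0.6,0,0,0,1],
  [0,0,-0.4,0,0,0,1],
  [0,0,0,0,0,0,1],
  [0,0,0,0,0,0,1],
])

```text
time: 21.15
eef_pos: [0.5267, 0.116, 0.273]
tcp_rot: [[-0.145, 0.946, 0.29], [0.989, 0.138, 0.045], [0.003, 0.294, -0.956]]
contact_force: [-0.5, -1.3, -0.3]
finger_gap: 0.0005
gripper_force: 0.0
```

Run:
```python
from ik import *
import cv2
to(CP(0,.045,.22))
x=manip.snapshot("scene")[100:460,180:560]
cv2.imwrite("pics/f.png",cv2.resize(x,(633,600),interpolation=2))
```

```text
t 21.15 p [0.5267 0.116  0.273 ] y 8.308283987694558 z [ 0.2905  0.0453 -0.9558] q [-79.8103   4.9853  66.8311 115.5773  -4.4204  45.4661  -2.7816] F [-0.4995 -1.3135 -0.3092] gap 0.00048388577706671944
shift units [-0.0296  1.3386  1.7967]
```

View pics/f.png

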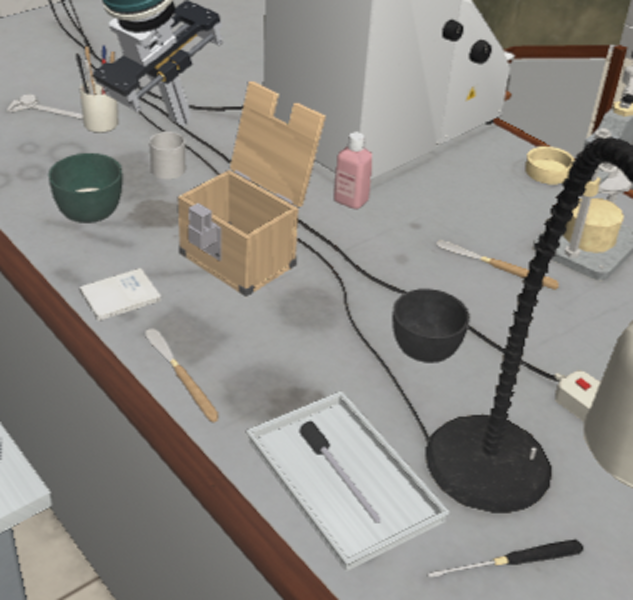

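The lid stands open at its stop, leaning back around (280,145). The pin lies in the tray, knob at (314,437), everything else is in place, and the robot is clear. I'll hand in.

```bash
python3 -c "
from bench import manip
print(manip.finish_job())"
```

```text
the job is handed in; nothing more can be done
None
```

The job is handed in at about 21 s: pin lying in the tray, lid swung back to its stop and staying open, nothing else on the bench moved; I viewed 12 pictures, two over the limit of 10, and at the stop the fingers pressed the lid with roughly 80 N at the wrist, under the 120 N limit but above the 40 N set for the arm and gripper body.

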